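Tilt-check the inclinometers and put them away

ROBOT

A 6-joint arm with a two-finger parallel gripper is mounted at the origin on the work surface. World frame = base frame: x ahead of the robot, y to its left, z up, the work surface at z = 0. Lengths are in mm, angles in rad, forces in N, time in s.
With the tool pointing down it reaches from about 325 to 925 mm from the base axis. Payload 3.1 kg.
Tool frame: the origin (TCP) lies at the centre of the arm's flange, where the gripper is bolted on; the fingertips stand 173 mm ahead of it and the grasp point (between the pads) lies 155 mm ahead of it (ctrl.nose_length is the distance from the TCP to the fingertips, in mm); z points along the fingers, y is the line along which they close (so a half turn about z gives the same grasp; the last joint's range is limited). The gripper opens to 85 mm and grips with 20 to 120 N. Pads are 22 mm wide; open, the fingers measure 114 mm over their backs; the gripper's body (76 mm by 85 mm) begins 54 mm behind the grasp point. The pads swing forward as they close: fully open they stand 13 mm farther back than shut.
Start: joints at [0.989, 0.217, 1.613, -0, 1.311, -0.112], TCP at [282.928, 557.309, 404.7] pointing down, gripper open.
Joint ranges: [-2.75, 2.75], [-0.78, 2.1], [0.31, 2.55], [-1.13, 4.27], [0.13, 2.63], [-2.58, 2.58]. Speed limits (rad/s): [2.79, 2.79, 3.14, 3.14, 3.14, 3.14].

INTERFACE

Orientations are given as a unit quaternion [w, x, y, z].
In Python, from workcell import ctrl, camera, camera_model gives the robot as it stands.
- The arm moves only by the tool apply_moves, never from a script. Its argument "increments" is one flat list of numbers, 7 for each row, row after row: the finger opening in mm, from 0 to 85.4, then the shift along the world's x, y, z in units of 25 mm (1.0 is 25 mm), then the turn, a rotation vector about the world's x, y, z in units of 5 degrees (1.0 is 5 degrees). In form: [grip, x, y, z, ax, ay, az, grip, x, y, z, ax, ay, az, ...]. A call has 1 to 20 rows; each row is the pose to reach, as a shift and turn from the pose commanded when the call began; what a row does not reach only later rows make up. A row lasts 1/8 s, in which the tool goes at most 62.5 mm and 10.7 degrees, less where a joint would pass 70% of its speed; a pose out of reach is approached as far as the arm can. A call with a gripper value outside its range is refused whole. The fingers move at their own pace and stop on an object; the grip force is fixed at half the most. Time passes only in rows, so rows that repeat a pose let the fingers close. It gives the time, the measured TCP pose, the force, the opening and the grip force at its end, in the units of the state.
- ctrl.get_state(): the state, without advancing time (a new reading comes with each control period).
- camera(name): name is "scene" or "top" or "wrist"; returns the picture (384x512x3 uint8, blue, green, red); there is no depth.
- camera_model(name): a dict with "vfov" (degrees; the focal length in pixels is half the picture's height over the tangent of half this angle, whatever the lens; pixels are square), "cx", "cy" (the principal point, pixels), "D" ([k1, k2, p1, p2, k3] as OpenCV has them; the pictures are not rectified), "view" (4x4, takes a point from world to camera coordinates); the wrist camera has in their place "T_tool_cam" (4x4, takes a point from camera to tool coordinates, whose origin is the TCP and whose axes are the flange's). Camera axes: x right, y down, z forward; pixel columns grow to the right and rows downward; lengths in mm; the calibration is good to about 2 mm. A picture is of the moment at which its call begins: read the wrist's pose just before it. camera_model takes no time and is no camera call.
- ctrl.finish_job(): hands the job in; it is judged then, once.
The state is a dict: "time": time; "joints": joint angles; "qvel": joint speeds; "joint_torque": joint torques, N m; "position": TCP position; "ee_rot": TCP orientation; "contact_force": force on the tool from outside, world axes, zero at the start; "wrist_torque": the same for the moment, N m; "grip_width": opening from 0.0 (shut) to 1.0 (fully open); "grasp_force": force on a finger pad.
Only numpy, scipy, OpenCV 4.12 (cv2) and the standard library are available. Lean on these libraries where they do the work, as an engineer would, in place of code of your own. Each camera call takes 0.05 s, during which the arm holds its last target. There are 200 camera calls.

TASK

Load every inclinometer unit lying on the bench upright into the level tilting tray, then lift the tray by its handle to 30 degrees (never beyond 40), hold it there for two seconds with the units in it, and lower it fully level again. Only then pull the drawer of the small grey cabinet out to its stop, move all the units into it, standing upright on its floor, and push the drawer fully shut. Leave the other things on the bench where they are.

Things in the scene. Friction and masses are not known exactly. Their poses are not given: they have to be found in the camera images.
- unit1_mid (a point): Inclinometer unit 1 (may be absent; all four are alike): flat silver-grey housing 80 long (x) x 56 wide (y) x 26 high in mm, with a brass connector stub at its -x end (part of the 80), and on top in the middle an upright black grip fin 54 long (x) x 14 thick (y) x 28 high; 54 high overall, about 150 g. The point is the centre, 27 mm above its underside; z up, x along the fin. It is lifted by pinching the fin across its 14 mm.
- unit2_mid (a point): Inclinometer unit 2 (may be absent; all four are alike): flat silver-grey housing 80 long (x) x 56 wide (y) x 26 high in mm, with a brass connector stub at its -x end (part of the 80), and on top in the middle an upright black grip fin 54 long (x) x 14 thick (y) x 28 high; 54 high overall, about 150 g. The point is the centre, 27 mm above its underside; z up, x along the fin. It is lifted by pinching the fin across its 14 mm.
- unit3_mid (a point): Inclinometer unit 3 (may be absent; all four are alike): flat silver-grey housing 80 long (x) x 56 wide (y) x 26 high in mm, with a brass connector stub at its -x end (part of the 80), and on top in the middle an upright black grip fin 54 long (x) x 14 thick (y) x 28 high; 54 high overall, about 150 g. The point is the centre, 27 mm above its underside; z up, x along the fin. It is lifted by pinching the fin across its 14 mm.
- unit4_mid (a point): Inclinometer unit 4 (may be absent; all four are alike): flat silver-grey housing 80 long (x) x 56 wide (y) x 26 high in mm, with a brass connector stub at its -x end (part of the 80), and on top in the middle an upright black grip fin 54 long (x) x 14 thick (y) x 28 high; 54 high overall, about 150 g. The point is the centre, 27 mm above its underside; z up, x along the fin. It is lifted by pinching the fin across its 14 mm.
- unit1: The same inclinometer unit, origin at the centre of its underside, axes as above.
- unit2: The same inclinometer unit, origin at the centre of its underside, axes as above.
- unit3: The same inclinometer unit, origin at the centre of its underside, axes as above.
- unit4: The same inclinometer unit, origin at the centre of its underside, axes as above.
- tray_floor (a point): Tilting tray of the tilt cradle: open steel tray, inside 190 (x) x 150 (y) mm, walls 5 mm thick and 31 mm high above the inner floor, room for four units two by two, all with their fins along the tray's x. The point is the centre of its inner floor; it and its axes move with the tray (x towards the hinge, away from the handle; z square to the floor).
- tray_handle (a point): Middle of the tray's handle: a round black bar 12 mm in diameter, 90 mm long along the tray's y, 45 mm in front of the tray's front wall (clear gap about 39 mm), on two arms at the bar's ends. When the tray is level the bar's centre is 53 mm above the table. The point moves with the tray; being round, the bar turns in a light grip, so the tool may stay upright.
- tray_hinge (a point): Middle of the tray's hinge line at the far end of the cradle, 35 mm above the table; fixed. Axes are those of the stand: y along the hinge, -x towards the handle. In the tray's plane the handle lies 250 mm towards -x and 18 mm above it, the centre of the tray's inner floor 105 mm towards -x and 0 mm above it. Beside the hinge, on the left (+y) side, a white scale plate 85 mm high with dark marks each 15 degrees from level, the 30 degree mark longest.
- tray (a joint): Tilt of the tray, rad: 0 level on its rests (its lower stop), growing as the handle end is raised; free travel to 1.2. The hinge is stiff (about 1.4 N m of friction), so the tray stays where it is left: raising it loaded takes up to about 14 N at the handle, lowering it a light push down.
- drawer_floor (a point): Drawer of the small grey cabinet: inside 195 (x) x 150 (y) mm, side walls 5 mm thick and 45 mm high above its floor, room for four units two by two with fins along the drawer's x. The point is the centre of its inner floor, 13 mm above the table; it moves with the drawer; x points into the cabinet, the drawer opens along -x. The front panel's top is 86 mm above the table; the cabinet is 240 deep, 184 wide, 88 mm high.
- drawer_handle (a point): Middle of the drawer's handle: a round steel bar 12 mm in diameter, 90 mm long along the drawer's y, 45 mm in front of the drawer's front face, 66 mm above the table, on two arms at its ends. Moves with the drawer.
- drawer (a joint): How far the drawer is out, m: 0 shut, 0.20 at its stop (all of its inside then lies just clear in front of the cabinet); starts 0 to 0.03. Slides with about 2 N of friction and stays where it is left.
- spool: Solder spool, 52 mm diameter, 50 high, standing; origin under its centre. Bystander.
- jar: Clear jar, 52 mm diameter, 60 high; origin under its centre. Bystander.
- screwdriver: Screwdriver, 170 mm long, lying. Bystander.
- meter: Yellow hand multimeter 150 x 75 x 34 mm, lying flat; origin under its centre. Bystander.
- tape: Roll of blue tape lying flat, 90 mm diameter, 24 high. Bystander.
- pliers: Blue-handled pliers, about 180 mm long, lying. Bystander.
Not all that is in view belongs to the job. What is shaped like the unit2 but orange or purple is not meant.

How it is judged (in metres and radians):
On the way, in this order (a step that is already met when the one before it is completed fails the run):
1. every unit stands upright on the floor of the level tray, let go (x of unit1_mid in the frame of tray_floor between -0.075 and 0.075 m and y of unit1_mid in the frame of tray_floor between -0.065 and 0.065 m and z of unit1_mid in the frame of tray_floor between 0.017 and 0.037 m and angle between each of unit1_mid, unit2_mid, unit3_mid, unit4_mid's own z axis and vertical below 0.12 rad and linear speed of each of unit1, unit2, unit3, unit4 below 0.03 m/s and contact force between the fingers and unit1 below 0.5 N and x of unit2_mid in the frame of tray_floor between -0.075 and 0.075 m and y of unit2_mid in the frame of tray_floor between -0.065 and 0.065 m and z of unit2_mid in the frame of tray_floor between 0.017 and 0.037 m and contact force between the fingers and unit2 below 0.5 N and x of unit3_mid in the frame of tray_floor between -0.075 and 0.075 m and y of unit3_mid in the frame of tray_floor between -0.065 and 0.065 m and z of unit3_mid in the frame of tray_floor between 0.017 and 0.037 m and contact force between the fingers and unit3 below 0.5 N and x of unit4_mid in the frame of tray_floor between -0.075 and 0.075 m and y of unit4_mid in the frame of tray_floor between -0.065 and 0.065 m and z of unit4_mid in the frame of tray_floor between 0.017 and 0.037 m and contact force between the fingers and unit4 below 0.5 N and value of joint tray below 0.035 rad), for 0.3 s.
2. the tray, with every unit in it, is held at 30 degrees (25 to 35) for a second (x of unit1_mid in the frame of tray_floor between -0.075 and 0.075 m and y of unit1_mid in the frame of tray_floor between -0.065 and 0.065 m and z of unit1_mid in the frame of tray_floor between 0.017 and 0.05 m and x of unit2_mid in the frame of tray_floor between -0.075 and 0.075 m and y of unit2_mid in the frame of tray_floor between -0.065 and 0.065 m and z of unit2_mid in the frame of tray_floor between 0.017 and 0.05 m and x of unit3_mid in the frame of tray_floor between -0.075 and 0.075 m and y of unit3_mid in the frame of tray_floor between -0.065 and 0.065 m and z of unit3_mid in the frame of tray_floor between 0.017 and 0.05 m and x of unit4_mid in the frame of tray_floor between -0.075 and 0.075 m and y of unit4_mid in the frame of tray_floor between -0.065 and 0.065 m and z of unit4_mid in the frame of tray_floor between 0.017 and 0.05 m and value of joint tray between 0.436 and 0.611 rad), for 1 s.
3. the tray is level again (within 2 degrees) with every unit still in it (x of unit1_mid in the frame of tray_floor between -0.075 and 0.075 m and y of unit1_mid in the frame of tray_floor between -0.065 and 0.065 m and z of unit1_mid in the frame of tray_floor between 0.017 and 0.05 m and x of unit2_mid in the frame of tray_floor between -0.075 and 0.075 m and y of unit2_mid in the frame of tray_floor between -0.065 and 0.065 m and z of unit2_mid in the frame of tray_floor between 0.017 and 0.05 m and x of unit3_mid in the frame of tray_floor between -0.075 and 0.075 m and y of unit3_mid in the frame of tray_floor between -0.065 and 0.065 m and z of unit3_mid in the frame of tray_floor between 0.017 and 0.05 m and x of unit4_mid in the frame of tray_floor between -0.075 and 0.075 m and y of unit4_mid in the frame of tray_floor between -0.065 and 0.065 m and z of unit4_mid in the frame of tray_floor between 0.017 and 0.05 m and value of joint tray below 0.035 rad), for 0.3 s.
4. the drawer is pulled out to its stop (within 8 mm) (value of joint drawer above 0.192 m), for 0.2 s.
At the end, for the whole second after the job is handed in: Every unit stands upright (within 7 degrees) on the drawer's floor, at rest and let go; the drawer is shut to within 8 mm and the tray is level within 2 degrees (x of unit1_mid in the frame of drawer_floor between -0.08 and 0.08 m and y of unit1_mid in the frame of drawer_floor between -0.065 and 0.065 m and z of unit1_mid in the frame of drawer_floor between 0.017 and 0.037 m and angle between each of unit1_mid, unit2_mid, unit3_mid, unit4_mid's own z axis and vertical below 0.12 rad and linear speed of each of unit1, unit2, unit3, unit4 below 0.03 m/s and contact force between the fingers and unit1 below 0.5 N and x of unit2_mid in the frame of drawer_floor between -0.08 and 0.08 m and y of unit2_mid in the frame of drawer_floor between -0.065 and 0.065 m and z of unit2_mid in the frame of drawer_floor between 0.017 and 0.037 m and contact force between the fingers and unit2 below 0.5 N and x of unit3_mid in the frame of drawer_floor between -0.08 and 0.08 m and y of unit3_mid in the frame of drawer_floor between -0.065 and 0.065 m and z of unit3_mid in the frame of drawer_floor between 0.017 and 0.037 m and contact force between the fingers and unit3 below 0.5 N and x of unit4_mid in the frame of drawer_floor between -0.08 and 0.08 m and y of unit4_mid in the frame of drawer_floor between -0.065 and 0.065 m and z of unit4_mid in the frame of drawer_floor between 0.017 and 0.037 m and contact force between the fingers and unit4 below 0.5 N and value of joint drawer below 0.008 m and value of joint tray below 0.035 rad); the robot touches nothing.
It fails at once if the tray is tipped beyond 40 degrees (value of joint tray above 0.7 rad).
It fails at once if a bystander is pushed more than 5 cm from its place (distance of any of spool, jar, screwdriver, meter, tape, pliers from where it was at the start of the episode above 0.05 m).
It fails at once if the spool or the jar is knocked over (angle between any of spool, jar's own z axis and vertical above 0.6 rad).
Of unit1, unit2, unit3, unit4 only 2 to 4 are there at a start; the rules pass over those that are not, and their reading is None.
At some moment in a run one of unit1, unit2, unit3, unit4 may be knocked a few centimetres aside while the robot is not near it.
It also fails if it takes over 210 s, if anything falls off the work surface, if the arm or the gripper's body presses on something with over 40 N, if the wrist force passes 120 N, or if a joint passes its speed limit or range.

## Working session

There is one attempt and no reset: what is moved stays moved. The work goes in short steps, Python scripts to look and compute and a tool call to move; the robot and the scene stay as the last step left them, time stands still between calls to the robot, and variables do not carry over. Pictures are saved under pics/ and viewed, at most 18 in all, crops included, and the job is handed in when it is done.

Besides the shell and the picture viewer there is one more tool, called after ">>>" in YAML: its name, and indented under it one key for each argument. apply_moves: Moves the arm, as the interface text tells. Its arguments: {"type":"object","properties":{"increments":{"type":"array"}},"required":["increments"]}

```bash
ls; mkdir -p pics; python3 - <<'E'
from workcell import ctrl,camera,camera_model
import cv2,numpy as np
for n in ("scene","top"):
    im=camera(n); cv2.imwrite(f"pics/{n}0.png",im)
    m=camera_model(n); print(n,m["vfov"],m["cx"],m["cy"],m["D"]); print(np.round(m["view"],3).tolist())
m=camera_model("wrist");print(m)
s=ctrl.get_state();print(s["time"],s["position"],s["ee_rot"],s["grip_width"])
a=cv2.imread("pics/scene0.png");b=cv2.imread("pics/top0.png")
cv2.imwrite("pics/top0b.png",cv2.resize(b,(800,600),interpolation=cv2.INTER_CUBIC))
cv2.imwrite("pics/scene0b.png",cv2.resize(a,(800,600),interpolation=cv2.INTER_CUBIC))
E
```

```text
pics
scene 50.496455737998275 245.36124341619578 195.65401446867153 [-0.04234712  0.          0.          0.          0.        ]
[[0.178, 0.984, 0.005, -55.391], [0.806, -0.143, -0.574, -371.532], [-0.564, 0.106, -0.819, 1566.651], [0.0, 0.0, 0.0, 1.0]]
top 43.008898610492906 257.3757179426439 195.22036017308648 [-0.04812213  0.          0.          0.          0.        ]
[[-0.001, -1.0, -0.021, -7.501], [-0.99, 0.004, -0.139, 486.868], [0.139, 0.021, -0.99, 1446.481], [0.0, 0.0, 0.0, 1.0]]
{'vfov': 67.32102834741258, 'cx': 256.01374560154755, 'cy': 186.75986926684197, 'D': array([-0.03589908,  0.        ,  0.        ,  0.        ,  0.        ]), 'T_tool_cam': array([[-1.05948602e-03, -9.50975307e-01, -3.09265005e-01,
         8.01535656e+01],
       [ 9.99999215e-01, -1.21426027e-03,  3.07976468e-04,
         9.84150442e-01],
       [-6.68406225e-04, -3.09264436e-01,  9.50975847e-01,
         2.94420599e+01],
       [ 0.00000000e+00,  0.00000000e+00,  0.00000000e+00,
         1.00000000e+00]])}
0.1 [282.72157913 556.98727557 403.47109146] [-3.87144090e-04  2.32746583e-01  9.72536786e-01 -1.03807817e-03] 0.9981523682024777
```

View pics/top0b.png

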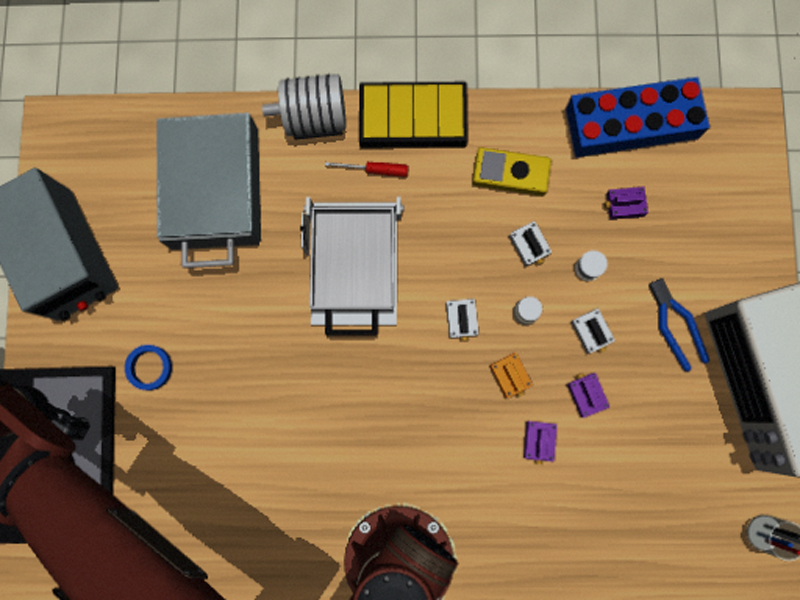

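View pics/scene0b.png

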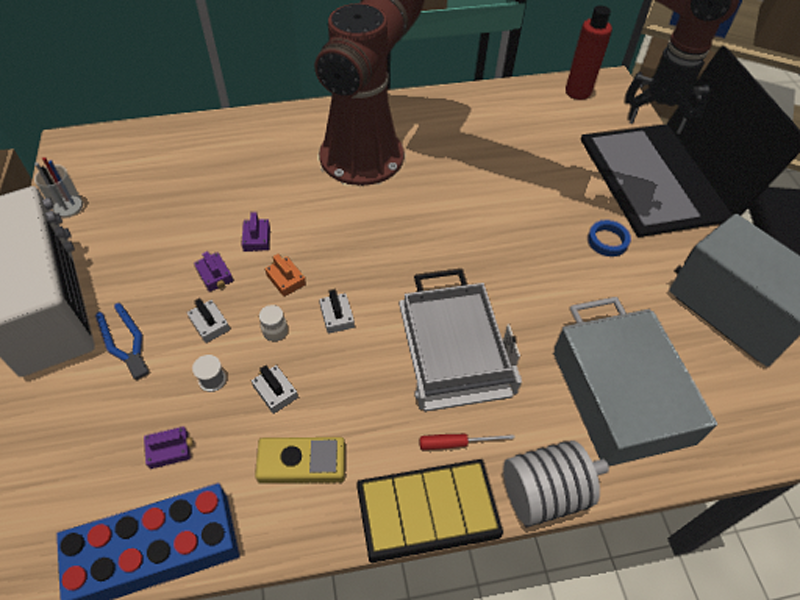

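Three silver units show in the top view (800 px wide): (530,243), (462,318) and (593,330). The orange one at (511,376) and the purple ones at (627,202), (589,395) and (541,441) are lookalikes. Tray is at (353,262) and the drawer cabinet at (208,180), both with handles toward the robot. Next I measure them.

```bash
cat > h.py <<'E'
from workcell import ctrl,camera,camera_model
import cv2,numpy as np
from scipy.spatial.transform import Rotation as R
def cam(n,st=None):
    m=camera_model(n); f=192/np.tan(np.radians(m["vfov"]/2))
    K=np.array([[f,0,m["cx"]],[0,f,m["cy"]],[0,0,1.]])
    if n=="wrist":
        q=np.array(st["ee_rot"]);T=np.eye(4);T[:3,:3]=R.from_quat(q[[1,2,3,0]]).as_matrix();T[:3,3]=st["position"]
        C=T@m["T_tool_cam"]
    else: C=np.linalg.inv(m["view"])
    return K,np.array(m["D"]),C
def plane(c,px,z):
    K,D,C=c
    p=cv2.undistortPoints(np.float64(px).reshape(-1,1,2),K,D).reshape(-1,2)
    d=np.c_[p,np.ones(len(p))]@C[:3,:3].T; o=C[:3,3]
    return o+d*((z-o[2])/d[:,2])[:,None]
def proj(c,P):
    K,D,C=c; V=np.linalg.inv(C)
    return cv2.projectPoints(np.float64(P).reshape(-1,1,3),cv2.Rodrigues(V[:3,:3])[0],V[:3,3],K,D)[0].reshape(-1,2)
def snap(n,name=None):
    st=ctrl.get_state(); im=camera(n)
    if name: cv2.imwrite("pics/"+name,im)
    return im,cam(n,st),st
def tool(st):
    q=np.array(st["ee_rot"]);M=R.from_quat(q[[1,2,3,0]]).as_matrix()
    return M
def units(im,c,area=(150,4000),z=26):
    """white-grey housings: hull of bright low-saturation blobs -> minAreaRect corners on plane z"""
    hsv=cv2.cvtColor(im,cv2.COLOR_BGR2HSV)
    m=((hsv[...,1]<45)&(hsv[...,2]>120)).astype(np.uint8)*255
    m=cv2.morphologyEx(m,cv2.MORPH_CLOSE,np.ones((3,3)))
    out=[]
    for k in cv2.findContours(m,cv2.RETR_EXTERNAL,cv2.CHAIN_APPROX_NONE)[0]:
        if not area[0]<cv2.contourArea(cv2.convexHull(k))<area[1]: continue
        P=plane(c,k.reshape(-1,2).astype(float),z)[:,:2]
        (cx,cy),(w,h),a=cv2.minAreaRect(P.astype(np.float32))
        if w<h: w,h,a=h,w,a-90
        pc=k.reshape(-1,2).mean(0)
        out.append((np.round([cx,cy,w,h,(a+90)%180-90],1).tolist(),np.round(pc).tolist()))
    return out
E
python3 - <<'E'
from h import *
im=cv2.imread("pics/top0.png");c=cam("top")
print("campos",c[2][:3,3])
for u in units(im,c): print(u)
s=.64
for n,px,z in [("tray handle ends",[(327,320),(379,320)],59),("tray front rim corners",[(312,309),(396,309)],66),("tray rear rim corners",[(313,206),(396,206)],66),("hinge ends",[(308,204),(400,202)],40),
 ("drawer handle",[(182,266),(233,263)],72),("cab top corners",[(157,119),(251,114),(252,234),(160,240)],88),("spool/jar top",[(528,305),(592,259)],55)]:
    print(n,np.round(plane(c,np.array(px)*s,z)[:,:2]).tolist())
E
```

```text
campos [ 280.76785865  -39.58801289 1499.66868731]
([53.4, -687.5, 60.1, 50.1, -19.4], [488.0, 340.0])
([437.4, -380.1, 71.3, 55.0, 26.2], [380.0, 211.0])
([463.5, -125.1, 71.0, 54.2, 5.6], [296.0, 203.0])
([481.6, -257.1, 43.3, 42.6, -1.3], [339.0, 197.0])
([489.5, 790.0, 165.5, 16.4, 4.3], [1.0, 196.0])
([570.1, -383.6, 50.8, 50.7, -34.9], [380.0, 169.0])
([596.0, 380.5, 97.8, 47.8, -87.0], [132.0, 164.0])
([612.6, -262.2, 71.3, 54.3, 27.0], [340.0, 155.0])
tray handle ends [[455.0, 135.0], [455.0, 35.0]]
tray front rim corners [[475.0, 163.0], [475.0, 2.0]]
tray rear rim corners [[678.0, 164.0], [676.0, 3.0]]
hinge ends [[689.0, 178.0], [692.0, -5.0]]
drawer handle [[559.0, 415.0], [564.0, 316.0]]
cab top corners [[851.0, 473.0], [858.0, 286.0], [617.0, 277.0], [607.0, 455.0]]
spool/jar top [[483.0, -250.0], [572.0, -375.0]]
```

```bash
python3 - <<'E'
import cv2
b=cv2.imread("pics/top0.png")[115:255,270:470]
cv2.imwrite("pics/cropu.png",cv2.resize(b,(800,560),interpolation=cv2.INTER_CUBIC))
b=cv2.imread("pics/top0.png")[60:220,90:270]
cv2.imwrite("pics/cropt.png",cv2.resize(b,(675,600),interpolation=cv2.INTER_CUBIC))
E
```

```text
(no output)
```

View pics/cropu.png

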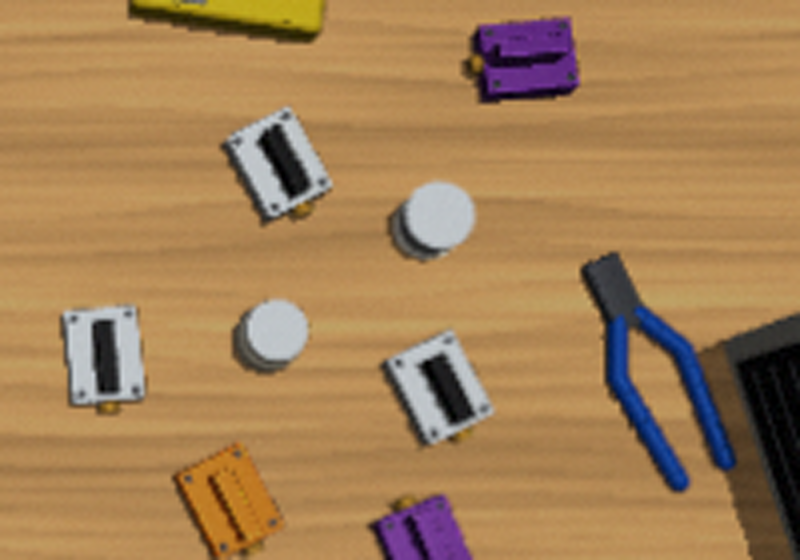

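View pics/cropt.png

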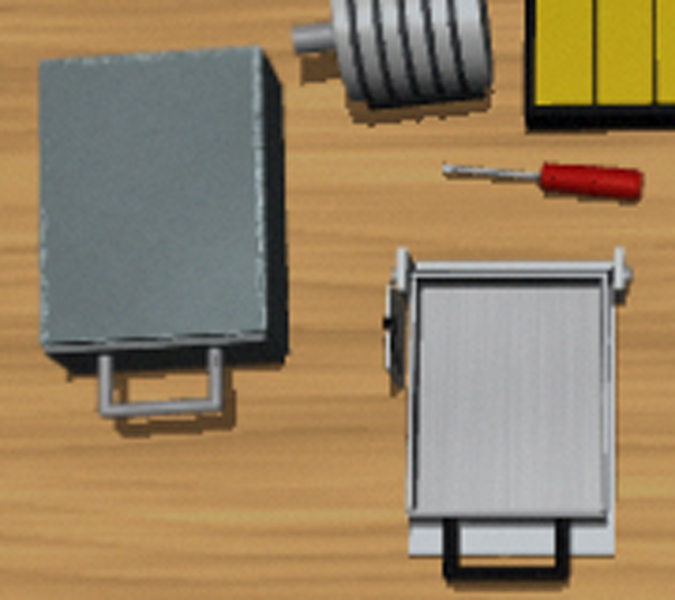

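The crops confirm three silver-white housings with black fins: top-view crop px (278,165), (105,357), (438,388). These are the units; the orange and purple ones are not. Tray yaw is about 0°, cabinet yaw about -3°. I'll go above the nearest unit, at (463,-125).

>>> apply_moves:
  increments: [85,7.23,-27.28,-1.0,0,0,-29.5,85,7.23,-27.28,-1.0,0,0,-29.5,85,7.23,-27.28,-1.0,0,0,-29.5,85,7.23,-27.28,-1.0,0,0,-29.5,85,7.23,-27.28,-1.0,0,0,-29.5,85,7.23,-27.28,-1.0,0,0,-29.5,85,7.23,-27.28,-1.0,0,0,-29.5,85,7.23,-27.28,-1.0,0,0,-29.5,85,7.23,-27.28,-1.0,0,0,-29.5,85,7.23,-27.28,-1.0,0,0,-29.5,85,7.23,-27.28,-1.0,0,0,-29.5,85,7.23,-27.28,-1.0,0,0,-29.5,85,7.23,-27.28,-1.0,0,0,-29.5,85,7.23,-27.28,-1.0,0,0,-29.5,50,7.23,-27.28,-2.9,0,0,-29.5,50,7.23,-27.28,-2.9,0,0,-29.5,50,7.23,-27.28,-2.9,0,0,-29.5,50,7.23,-27.28,-2.9,0,0,-29.5]

```text
time: 2.35
position: [464.4, -125.0, 334.0]
ee_rot: [0.001, 0.999, 0.049, 0.001]
contact_force: [0.2, 0.0, 0.5]
grip_width: 0.587
grasp_force: 0.0
```

```bash
cat >> h.py <<'E'
def yaw(st):
    y=tool(st)[:,1]; return np.degrees(np.arctan2(y[1],y[0]))
def fins(im,c,z=54,amin=300):
    """dark fin tops: black blobs touching white housings; minAreaRect on plane z"""
    hsv=cv2.cvtColor(im,cv2.COLOR_BGR2HSV)
    w=((hsv[...,1]<45)&(hsv[...,2]>110)).astype(np.uint8)*255
    d=(hsv[...,2]<60).astype(np.uint8)*255
    d=cv2.morphologyEx(d,cv2.MORPH_OPEN,np.ones((3,3)))
    out=[]
    for k in cv2.findContours(d,cv2.RETR_EXTERNAL,cv2.CHAIN_APPROX_NONE)[0]:
        if cv2.contourArea(k)<amin: continue
        m=np.zeros_like(d);cv2.drawContours(m,[k],-1,255,-1)
        ring=cv2.dilate(m,np.ones((9,9)))&~cv2.dilate(m,np.ones((3,3)))
        fr=(w[ring>0]>0).mean()
        P=plane(c,k.reshape(-1,2).astype(float),z)[:,:2]
        (cx,cy),(a,b),t=cv2.minAreaRect(P.astype(np.float32))
        if a<b: a,b,t=b,a,t-90
        out.append((np.round([cx,cy,a,b,(t+90)%180-90],1).tolist(),round(fr,2),np.round(k.reshape(-1,2).mean(0)).tolist()))
    return out
E
python3 - <<'E'
from h import *
im,c,st=snap("wrist","w1.png")
print(st["time"],st["position"],yaw(st),st["grip_width"])
print(fins(im,c)); print(units(im,c,(3000,60000)))
E
```

```text
2.35 [ 464.41354248 -124.95847876  334.04289314] -84.40866790131969 0.5868049459947988
[([311.2, -138.2, 640.5, 212.7, -84.5], np.float64(0.0), [264.0, 326.0]), ([438.3, -366.4, 69.9, 29.6, 21.8], np.float64(0.54), [497.0, 230.0]), ([451.0, 78.8, 78.6, 47.7, 89.7], np.float64(0.15), [48.0, 188.0]), ([463.5, -123.9, 57.6, 12.6, 5.1], np.float64(0.43), [256.0, 185.0]), ([554.3, -329.0, 26.1, 16.0, 20.2], np.float64(0.58), [503.0, 106.0]), ([606.4, -256.4, 52.0, 28.2, 26.5], np.float64(0.39), [438.0, 31.0])]
[([534.8, 67.7, 152.5, 136.8, -0.3], [75.0, 98.0])]
```

View pics/w1.png

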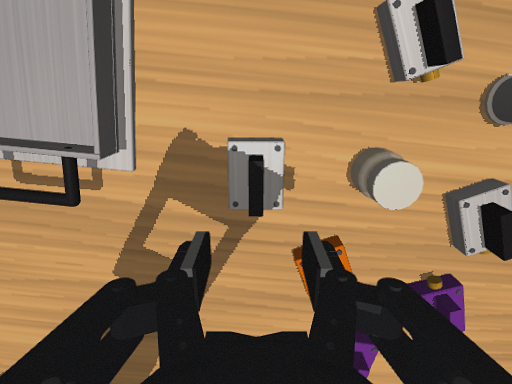

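The fin is centred at wrist px (256,185), directly below, so I descend, pinch and lift.

>>> apply_moves:
  increments: [50,-0.04,0.04,-3.5,0,0,-0.1,50,-0.04,0.04,-3.5,0,0,-0.1,50,-0.04,0.04,-5.2,0,0,-0.1,50,-0.04,0.04,-5.2,0,0,-0.1,50,-0.04,0.04,-5.2,0,0,-0.1,5,-0.04,0.04,-5.2,0,0,-0.1,5,-0.04,0.04,-5.2,0,0,-0.1,5,-0.04,0.04,-5.2,0,0,-0.1,5,-0.04,0.04,-5.2,0,0,-0.1,5,-0.04,0.04,-5.2,0,0,-0.1,5,-0.04,0.04,-5.2,0,0,-0.1,5,-0.04,0.04,-3.5,0,0,-0.1,5,-0.04,0.04,-1.5,0,0,-0.1,5,-0.04,0.04,0,0,0,-0.1,5,-0.04,0.04,0,0,0,-0.1]

```text
time: 4.28
position: [464.0, -124.2, 336.0]
ee_rot: [0.002, 0.999, 0.044, 0.004]
contact_force: [-0.0, 0.3, -2.1]
grip_width: 0.153
grasp_force: 59.0
```

```bash
cat > tray.py <<'E'
from h import *
# tray rim + handle measured from two fixed views of saved corner pixels
t=cv2.imread("pics/top0.png");c=cam("top");s=180/675
o=np.array([90,60])
px=lambda L:np.array(L)*s+o
print("inner floor corners z35", np.round(plane(c,px([(417,288),(602,288),(602,516),(414,516)]),36)[:,:2],1).tolist())
print("handle bar outer", np.round(plane(c,px([(444,576),(570,576)]),53)[:,:2],1).tolist())
print("drawer bar", np.round(plane(c,px([(103,411),(218,405)]),66)[:,:2],1).tolist(),"cab front top",np.round(plane(c,px([(42,350),(265,338)]),88)[:,:2],1).tolist())
E
python3 tray.py
```

```text
inner floor corners z35 [[670.0, 165.3], [668.9, 12.4], [479.4, 12.1], [479.9, 164.7]]
handle bar outer [[429.2, 137.6], [428.9, 37.0]]
drawer bar [[562.2, 414.0], [566.5, 320.4]] cab front top [[607.8, 458.7], [616.2, 278.9]]
```

>>> apply_moves:
  increments: [5,0,0,2,0,0,0,5,2.2,4.2,3.6,0,0,-1,5,4.4,8.44,3.6,0,0,-1,5,4.4,8.44,3.6,0,0,-1,5,4.4,8.44,3.6,0,0,-1,5,4.4,8.44,3.6,0,0,-1,5,4.4,8.44,3.6,0,0,-1,5,4.4,8.44,3.6,0,0,-1]

```text
time: 5.28
position: [572.0, 86.2, 420.8]
ee_rot: [0.0, 1.0, -0.0, -0.001]
contact_force: [0.8, -0.5, -1.5]
grip_width: 0.148
grasp_force: 59.2
```

```bash
python3 - <<'E'
from h import *
im,c,st=snap("wrist","w2.png")
print(st["time"],st["position"],yaw(st),st["grip_width"])
E
```

```text
5.275 [571.98081374  86.1775279  420.77120781] -90.00296612012609 0.1483780684693636
```

View pics/w2.png

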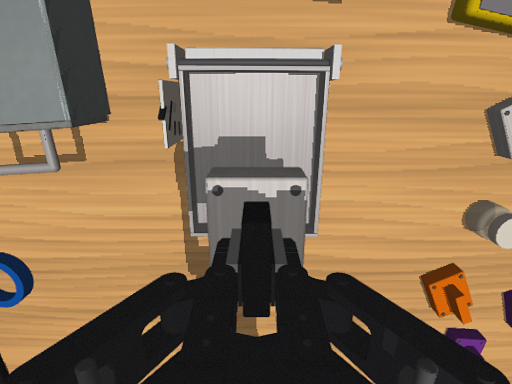

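```bash
python3 - <<'E'
from h import *
st=ctrl.get_state();c=cam("wrist",st)
for n,p,z in [("floor far",[(193,73),(319,73)],35),("rim far outer",[(179,66),(330,66)],66),("rim front outer",[(189,237),(319,237)],66),("rim mid left/right",[(185,150),(324,150)],66)]:
    print(n,np.round(plane(c,p,z)[:,:2],1).tolist())
E
```

```text
floor far [[673.2, 160.5], [673.0, 14.4]]
rim far outer [[678.4, 168.5], [678.2, 9.5]]
rim front outer [[477.5, 172.5], [477.4, 8.0]]
rim mid left/right [[588.8, 168.8], [588.6, 9.8]]
```

Floor corners are at px (193,73) and (319,73), which puts the tray centre at about (577, 88.5) with yaw 0. I'll place the first unit at tray (+48,+35).

>>> apply_moves:
  increments: [5,2.1,1.5,0,0,0,0,5,2.1,1.5,-3,0,0,0,5,2.1,1.5,-5,0,0,0,5,2.1,1.5,-6.5,0,0,0,5,2.1,1.5,-7,0,0,0,5,2.1,1.5,-7.2,0,0,0,5,2.1,1.5,-7.33,0,0,0,5,2.1,1.5,-7.33,0,0,0,5,2.1,1.5,-7.33,0,0,0,30,2.1,1.5,-7.33,0,0,0,30,2.1,1.5,-7.33,0,0,0,30,2.1,1.5,-7.33,0,0,0,30,2.1,1.5,-6,0,0,0,30,2.1,1.5,-4,0,0,0,30,2.1,1.5,-2,0,0,0,30,0,0,0,0,0,0,30,0,0,0,0,0,0,30,0,0,0,0,0,0]

```text
time: 7.58
position: [572.5, 86.9, 424.1]
ee_rot: [-0.0, 1.0, 0.0, 0.002]
contact_force: [-0.0, 0.4, -0.4]
grip_width: 0.352
grasp_force: 0.0
```

```bash
python3 - <<'E'
from h import *
im,c,st=snap("wrist","w3.png")
print(st["time"],st["position"],yaw(st),st["grip_width"])
for z in (54,89): print(z,[f for f in fins(im,c,z) if f[1]>.2])
im,c,st=snap("top","top1.png")
for u in units(im,c): print(u)
E
```

```text
7.575 [572.46829171  86.93477199 424.14882694] -89.9656145989056 0.35213405997681907
54 [([619.1, 129.7, 59.6, 16.8, 0.2], np.float64(0.83), [221.0, 123.0]), ([683.7, 282.0, 135.3, 47.4, 2.9], np.float64(0.43), [81.0, 61.0])]
89 [([622.5, 125.4, 53.5, 15.1, 0.2], np.float64(0.83), [221.0, 123.0]), ([680.5, 262.1, 121.4, 42.6, 2.9], np.float64(0.43), [81.0, 61.0])]
([54.0, -688.6, 61.0, 53.8, -24.0], [489.0, 340.0])
([437.2, -379.6, 71.3, 56.5, 26.2], [380.0, 211.0])
([481.6, -255.6, 45.8, 43.0, 89.8], [339.0, 197.0])
([570.3, -384.5, 51.8, 51.3, 43.4], [379.0, 169.0])
([612.4, -261.8, 71.0, 55.2, 26.7], [339.0, 155.0])
([578.9, 35.4, 257.9, 74.4, -3.0], [243.0, 165.0])
([770.3, -188.7, 56.3, 42.1, -8.8], [315.0, 106.0])
```

View pics/w3.png

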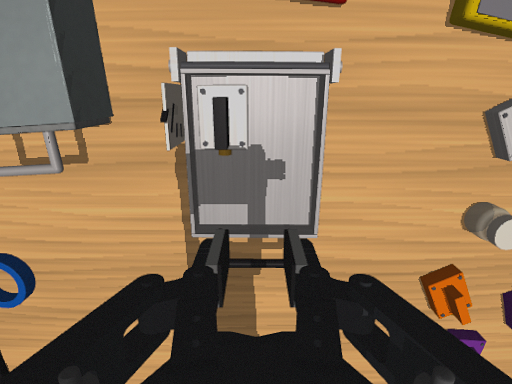

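Unit 1 sits in the tray with its fin at px (221,123), about (622,125). Next is the unit at (612,-262).

>>> apply_moves:
  increments: [50,1.6,-13.95,0,0,0,5.4,50,1.6,-13.95,0,0,0,5.4,50,1.6,-13.95,0,0,0,5.4,50,1.6,-13.95,0,0,0,5.4,50,1.6,-13.95,0,0,0,5.4,50,1.6,-13.95,-2,0,0,5.4,50,1.6,-13.95,-3.6,0,0,5.4,50,1.6,-13.95,-3.6,0,0,5.4,50,1.6,-13.95,-3.6,0,0,5.4,50,1.6,-13.95,-3.6,0,0,5.4]

```text
time: 8.93
position: [613.9, -261.0, 335.1]
ee_rot: [0.002, 0.972, 0.235, 0.002]
contact_force: [0.3, -0.3, 1.5]
grip_width: 0.585
grasp_force: 0.0
```

```bash
cat > look.py <<'E'
from h import *
import sys
z=float(sys.argv[1]) if len(sys.argv)>1 else 54
im,c,st=snap("wrist","last.png")
p=np.array(st["position"]);Y=yaw(st)
print(st["time"],p.round(1),round(Y,1),round(st["grip_width"],2))
for f in fins(im,c,z):
    (x,y,a,b,t)=f[0]
    if f[1]>.2 and a<75: print(f,"d(mm)",np.round([x-p[0],y-p[1]],1),"units",np.round([(x-p[0])/25,(y-p[1])/25],2),"turn",round(((t-90-Y+90)%180-90)/5,2))
E
python3 look.py
```

```text
8.925 [ 613.9 -261.   335.1] -62.8 0.58
([612.5, -261.5, 58.0, 13.1, 26.7], np.float64(0.46), [256.0, 186.0]) d(mm) [-1.4 -0.5] units [-0.06 -0.02] turn -0.09
```

>>> apply_moves:
  increments: [50,0,0,-3.5,0,0,0,50,0,0,-3.5,0,0,0,50,0,0,-5.2,0,0,0,50,0,0,-5.2,0,0,0,50,0,0,-5.2,0,0,0,5,0,0,-5.2,0,0,0,5,0,0,-5.2,0,0,0,5,0,0,-5.2,0,0,0,5,0,0,-5.2,0,0,0,5,0,0,-5.2,0,0,0,5,0,0,-5.2,0,0,0,5,0,0,-3,0,0,0,5,0,0,-1,0,0,0,5,0,0,0,0,0,0,5,0,0,0,0,0,0]

```text
time: 10.85
position: [613.4, -261.9, 335.1]
ee_rot: [0.002, 0.972, 0.234, 0.002]
contact_force: [0.7, 1.0, -1.6]
grip_width: 0.148
grasp_force: 60.7
```

>>> apply_moves:
  increments: [5,0.5,4,0,0,0,-2,5,0.5,8,0,0,0,-4,5,0.5,12.6,0,0,0,-5.4,5,0.5,12.6,0,0,0,-5.4,5,0.5,12.6,0,0,0,-5.4,5,0.5,12.6,0,0,0,-5.4,5,0.5,12.6,0,0,0,-5.4,5,0.5,12.6,-2,0,0,-5.4,5,0.5,12.6,-3,0,0,-5.4,5,0.5,12.6,-3.5,0,0,-5.4,5,0.5,12.6,-3.73,0,0,-5.4,5,0.5,12.6,-3.73,0,0,-5.4,5,0.5,12.6,-3.73,0,0,-5.4,30,0.5,12.6,-3.73,0,0,-5.4,30,0.5,12.6,-3.73,0,0,-5.4,30,0.5,12.6,-3.73,0,0,-5.4,30,0.5,12.6,-2,0,0,-5.4,30,0.5,12.6,0,0,0,-5.4,30,0.5,12.6,0,0,0,-5.4]

```text
time: 13.22
position: [627.5, 53.6, 338.7]
ee_rot: [0.0, 1.0, 0.001, 0.006]
contact_force: [-0.6, -0.5, -0.2]
grip_width: 0.351
grasp_force: 0.0
```

```bash
python3 look.py 89; python3 - <<'E'
from h import *
im,c,st=snap("top","top2.png")
for u in units(im,c): print(u)
E
```

```text
13.225 [627.5  53.6 338.7] -89.9 0.35
([624.7, 54.6, 59.3, 12.7, 0.1], np.float64(0.74), [256.0, 201.0]) d(mm) [-2.8  1. ] units [-0.11  0.04] turn 0.0
([625.1, 123.2, 58.7, 20.5, -0.3], np.float64(0.77), [173.0, 200.0]) d(mm) [-2.4 69.6] units [-0.1   2.78] turn -0.08
([54.3, -688.7, 60.7, 53.7, -26.6], [489.0, 340.0])
([437.2, -379.5, 72.0, 55.2, 24.9], [380.0, 211.0])
([481.6, -255.6, 45.9, 43.0, 89.8], [339.0, 197.0])
([570.3, -384.5, 51.8, 51.3, 43.4], [379.0, 169.0])
([556.5, 21.9, 209.5, 33.8, 0.0], [250.0, 176.0])
([770.3, -188.7, 56.3, 42.1, -8.8], [315.0, 106.0])
```

>>> apply_moves:
  increments: [50,0,0,0.5,0,0,0,50,-7.52,-17.32,0.5,0,0,5.2,50,-7.52,-17.32,0.5,0,0,5.2,50,-7.52,-17.32,0.5,0,0,5.2,50,-7.52,-17.32,0.5,0,0,5.2,50,-7.52,-17.32,0.5,0,0,5.2,50,-7.52,-17.32,0.5,0,0,5.2,50,-7.52,-17.32,0,0,0,5.2,50,-7.52,-17.32,0,0,0,5.2,50,-7.52,-17.32,0,0,0,5.2,50,-7.52,-17.32,0,0,0,5.2,50,-7.52,-17.32,0,0,0,5.2]

```text
time: 14.82
position: [437.7, -378.2, 332.0]
ee_rot: [-0.0, 0.974, 0.226, -0.0]
contact_force: [0.5, 1.4, -0.1]
grip_width: 0.584
grasp_force: 0.0
```

```bash
python3 look.py
```

```text
14.825 [ 437.7 -378.2  332. ] -63.8 0.58
([437.9, -379.3, 57.2, 12.8, 25.9], np.float64(0.78), [259.0, 185.0]) d(mm) [ 0.2 -1.1] units [ 0.01 -0.04] turn -0.06
```

>>> apply_moves:
  increments: [50,0,0,-3.5,0,0,0,50,0,0,-3.5,0,0,0,50,0,0,-5.2,0,0,0,50,0,0,-5.2,0,0,0,50,0,0,-5.2,0,0,0,5,0,0,-5.2,0,0,0,5,0,0,-5.2,0,0,0,5,0,0,-5.2,0,0,0,5,0,0,-5.2,0,0,0,5,0,0,-5.2,0,0,0,5,0,0,-5.2,0,0,0,5,0,0,-3,0,0,0,5,0,0,-1,0,0,0,5,0,0,0.5,0,0,0,5,0,0,0.5,0,0,0]

```text
time: 16.75
position: [438.0, -380.5, 348.5]
ee_rot: [0.003, 0.974, 0.226, 0.002]
contact_force: [0.3, -0.2, -1.3]
grip_width: 0.148
grasp_force: 59.3
```

```bash
python3 - <<'E'
from h import *
im,c,st=snap("top","top3.png")
print(st["grip_width"],st["grasp_force"])
for u in units(im,c): print(u)
print([f for f in fins(im,c,89,40) if f[1]>.3])
E
```

```text
0.14807223688290147 59.344907999038696
([54.0, -688.6, 61.0, 53.8, -24.0], [489.0, 340.0])
([481.6, -255.6, 45.8, 43.0, 89.8], [339.0, 197.0])
([570.3, -384.5, 51.8, 51.3, 43.4], [379.0, 169.0])
([770.3, -188.7, 56.3, 42.1, -8.8], [315.0, 106.0])
[([356.1, -634.8, 214.0, 59.9, 15.4], np.float64(0.39), [474.0, 237.0]), ([447.8, 86.5, 97.1, 47.1, 89.8], np.float64(0.45), [224.0, 208.0]), ([601.2, 364.6, 72.6, 17.5, -87.2], np.float64(0.51), [132.0, 155.0]), ([617.9, 52.1, 54.8, 8.9, 0.3], np.float64(0.87), [236.0, 149.0]), ([629.1, 122.2, 52.1, 12.0, 0.8], np.float64(0.9), [213.0, 146.0]), ([596.0, 617.4, 283.2, 165.5, -1.3], np.float64(0.4), [46.0, 165.0]), ([720.0, 287.2, 243.7, 51.2, -0.4], np.float64(0.45), [162.0, 122.0])]
```

>>> apply_moves:
  increments: [5,3.7,18.72,0,0,0,-5.2,5,3.7,18.72,0,0,0,-5.2,5,3.7,18.72,0,0,0,-5.2,5,3.7,18.72,0,0,0,-5.2,5,3.7,18.72,0,0,0,-5.2,5,3.7,18.72,0,0,0,-5.2,5,3.7,18.72,0,0,0,-5.2,5,3.7,18.72,0,0,0,-5.2,5,3.7,18.72,0,0,0,-5.2,5,3.7,18.72,0,0,0,-5.2,5,3.7,18.72,0,0,0,-5.2]

```text
time: 18.18
position: [529.2, 87.4, 343.4]
ee_rot: [0.0, 1.0, -0.0, -0.001]
contact_force: [0.9, -0.0, -1.5]
grip_width: 0.152
grasp_force: 59.6
```

```bash
python3 look.py 89; cp pics/last.png pics/w4.png
```

```text
18.175 [529.2  87.4 343.4] -90.0 0.15
([622.2, 55.9, 53.0, 16.3, -0.2], np.float64(1.0), [301.0, 69.0]) d(mm) [ 93.  -31.5] units [ 3.72 -1.26] turn -0.04
([633.8, 124.2, 52.9, 16.3, -0.9], np.float64(1.0), [206.0, 55.0]) d(mm) [104.6  36.8] units [4.18 1.47] turn -0.18
```

View pics/w4.png

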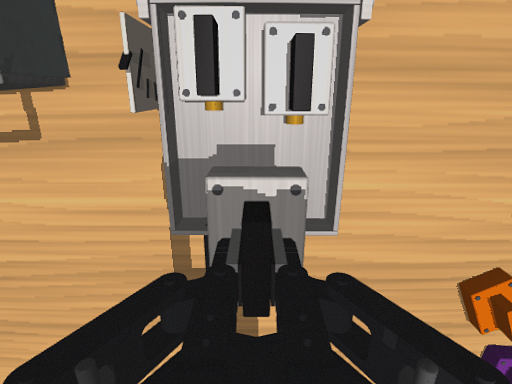

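Both units are upright in the tray with room for the third below them (the left fin, px (206,55), sits about 10 mm further up). I lower the third.

>>> apply_moves:
  increments: [5,0,0,-2,0,0,0,5,0,0,-3.5,0,0,0,5,0,0,-4,0,0,0,5,0,0,-4.23,0,0,0,5,0,0,-4.23,0,0,0,5,0,0,-4.23,0,0,0,30,0,0,-4.23,0,0,0,30,0,0,-4.23,0,0,0,30,0,0,-4.23,0,0,0,30,0,0,-2.5,0,0,0,30,0,0,0,0,0,0,30,0,0,3.1,0,0,0,30,0,0,3.1,0,0,0,30,0,0,3.1,0,0,0]

```text
time: 19.98
position: [529.9, 88.6, 423.5]
ee_rot: [-0.0, 1.0, 0.001, 0.001]
contact_force: [0.3, 0.6, -0.6]
grip_width: 0.35
grasp_force: 0.0
```

```bash
python3 look.py 89; python3 - <<'E'
from h import *
im,c,st=snap("top","top4.png")
for u in units(im,c): print(u)
E
```

```text
19.975 [529.9  88.6 423.5] -89.9 0.35
([529.7, 90.2, 55.3, 13.2, 0.4], np.float64(0.59), [256.0, 170.0]) d(mm) [-0.2  1.6] units [-0.01  0.06] turn 0.06
([621.6, 55.6, 52.1, 15.3, 0.2], np.float64(0.93), [291.0, 80.0]) d(mm) [ 91.7 -33. ] units [ 3.67 -1.32] turn 0.02
([633.7, 125.3, 53.0, 14.8, -1.5], np.float64(1.0), [221.0, 68.0]) d(mm) [103.8  36.7] units [4.15 1.47] turn -0.32
([666.7, 59.6, 72.9, 4.4, -89.9], np.float64(0.84), [288.0, 32.0]) d(mm) [136.8 -29. ] units [ 5.47 -1.16] turn -18.0
([54.3, -688.6, 60.7, 53.7, -26.6], [489.0, 340.0])
([199.4, 646.3, 291.9, 134.8, 2.0], [42.0, 291.0])
([481.6, -255.7, 45.7, 43.0, 89.8], [339.0, 197.0])
([570.3, -384.5, 51.8, 51.3, 43.4], [380.0, 169.0])
([579.0, 30.4, 255.2, 71.9, -1.0], [244.0, 165.0])
([770.3, -188.7, 56.3, 42.1, -8.8], [315.0, 106.0])
```

All three units are upright in the tray and none remain on the bench. Now the tray handle, with the tool turned 90°.

>>> apply_moves:
  increments: [30,-3.87,0,0,0,0,18,30,-3.87,0,0,0,0,18,30,-3.87,0,0,0,0,18,30,-3.87,0,0,0,0,18,30,-3.87,0,0,0,0,18,30,-3.87,0,0,0,0,18,30,-3.87,0,0,0,0,18,30,-3.87,0,0,0,0,18,34,-3.87,0,-2,0,0,18,34,-3.87,0,-3.7,0,0,18,34,-3.87,0,-3.7,0,0,18,34,-3.87,0,-3.7,0,0,18]

```text
time: 21.58
position: [433.0, 88.6, 329.6]
ee_rot: [-0.0, 0.707, 0.708, -0.0]
contact_force: [0.7, -1.2, 0.3]
grip_width: 0.401
grasp_force: 0.0
```

```bash
python3 - <<'E'
from h import *
im,c,st=snap("wrist","w5.png")
print(st["time"],st["position"],yaw(st),st["grip_width"])
for f in fins(im,c,53,100): print(f)
E
```

```text
21.575 [433.00352786  88.56489514 329.59402124] 0.08146974494353797 0.4011759359939813
([644.1, 41.5, 85.2, 29.0, -2.0], np.float64(0.84), [473.0, 233.0])
([539.8, 80.4, 70.8, 24.4, 0.1], np.float64(0.91), [373.0, 195.0])
([638.6, 120.5, 48.3, 20.0, 0.6], np.float64(1.0), [489.0, 152.0])
([430.5, -12.5, 631.9, 307.5, 0.2], np.float64(0.09), [259.0, 299.0])
```

View pics/w5.png

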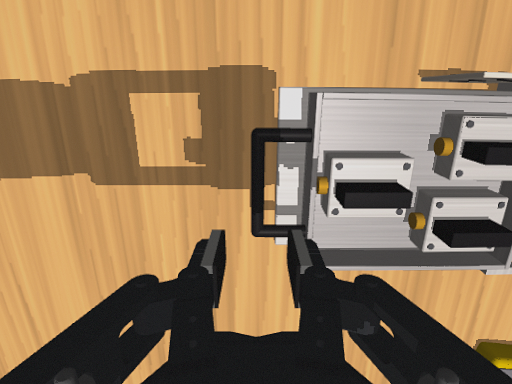

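The bar is at px x 252-264, y 130-236, its middle about 1.5 mm to +x of the tool. I descend and grip it.

>>> apply_moves:
  increments: [34,0.06,0,-3,0,0,0,34,0.06,0,-3,0,0,0,34,0.06,0,-4.4,0,0,0,34,0.06,0,-4.87,0,0,0,34,0.06,0,-4.87,0,0,0,34,0.06,0,-4.87,0,0,0,5,0.06,0,-4.87,0,0,0,5,0.06,0,-4.87,0,0,0,5,0.06,0,-4.87,0,0,0,5,0.06,0,-4.87,0,0,0,5,0.06,0,-4.87,0,0,0]

```text
time: 23.0
position: [434.2, 88.6, 209.1]
ee_rot: [-0.001, 0.707, 0.708, -0.001]
contact_force: [-5.1, -0.1, 6.2]
grip_width: 0.118
grasp_force: 58.5
```

>>> apply_moves:
  increments: [5,0.04,0,0.43,0,0,0,5,0.1,0,0.87,0,0,0,5,0.18,0,1.3,0,0,0,5,0.28,0,1.72,0,0,0,5,0.4,0,2.14,0,0,0,5,0.53,0,2.56,0,0,0,5,0.68,0,2.97,0,0,0,5,0.85,0,3.38,0,0,0,5,1.04,0,3.77,0,0,0,5,1.24,0,4.16,0,0,0,5,1.46,0,4.53,0,0,0,5,1.7,0,4.9,0,0,0,5,1.7,0,4.9,0,0,0,5,1.7,0,4.9,0,0,0]

```text
time: 24.75
position: [475.6, 88.5, 331.5]
ee_rot: [-0.002, 0.706, 0.708, -0.003]
contact_force: [-10.9, -0.3, 0.2]
grip_width: 0.118
grasp_force: 59.1
```

```bash
python3 - <<'E'
from h import *
st=ctrl.get_state();p=np.array(st["position"]);print(p,st["contact_force"])
print("tilt from grasp point",np.degrees(np.arctan2(p[2]-155-35,684.5-p[0])-np.arctan2(18,250)))
a,_,_=snap("scene");b,_,_=snap("wrist")
a=a[170:270,240:340]
cv2.imwrite("pics/tilt.png",np.hstack([cv2.resize(a,(384,384)),cv2.resize(b,(416,384))]))
E
```

```text
[475.60827653  88.53415285 331.46943808] [-10.92659469  -0.33029111   0.23082451]
tilt from grasp point 29.98916494079606
```

View pics/tilt.png

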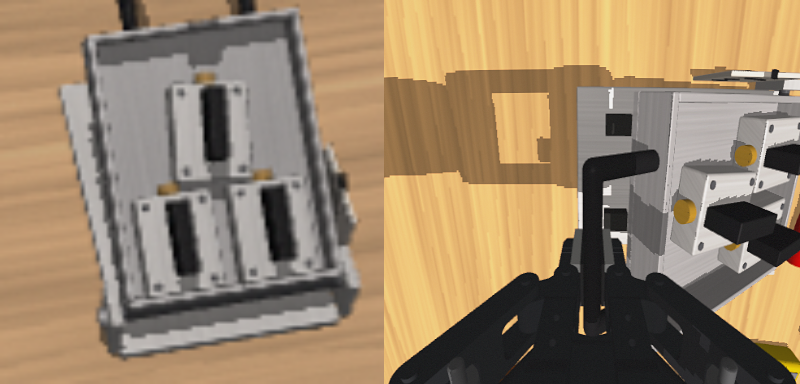

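The tray is tilted to about 30° with all three units upright against the hinge wall (left pane), and the bar is in the grip (right pane). I hold, then lower.

>>> apply_moves:
  increments: [5,0,0,0,0,0,0,5,0,0,0,0,0,0,5,0,0,0,0,0,0,5,0,0,0,0,0,0,5,0,0,0,0,0,0,5,0,0,0,0,0,0,5,0,0,0,0,0,0,5,0,0,0,0,0,0,5,0,0,0,0,0,0,5,0,0,0,0,0,0,5,0,0,0,0,0,0,5,0,0,0,0,0,0,5,0,0,0,0,0,0,5,0,0,0,0,0,0,5,0,0,0,0,0,0,5,0,0,0,0,0,0,5,0,0,0,0,0,0,5,0,0,0,0,0,0]

```text
time: 27.1
position: [475.6, 88.5, 331.5]
ee_rot: [-0.002, 0.706, 0.708, -0.003]
contact_force: [-12.2, -0.5, -0.3]
grip_width: 0.111
grasp_force: 59.1
```

>>> apply_moves:
  increments: [5,-0.24,0,-0.37,0,0,0,5,-0.46,0,-0.74,0,0,0,5,-0.66,0,-1.13,0,0,0,5,-0.85,0,-1.52,0,0,0,5,-1.02,0,-1.93,0,0,0,5,-1.17,0,-2.34,0,0,0,5,-1.3,0,-2.76,0,0,0,5,-1.42,0,-3.18,0,0,0,5,-1.52,0,-3.6,0,0,0,5,-1.6,0,-4.03,0,0,0,5,-1.66,0,-4.47,0,0,0,5,-1.7,0,-4.9,0,0,0,5,-1.7,0,-4.98,0,0,0,5,-1.7,0,-4.98,0,0,0,5,-1.7,0,-4.98,0,0,0]

```text
time: 28.98
position: [434.7, 88.7, 209.1]
ee_rot: [-0.002, 0.706, 0.708, -0.002]
contact_force: [-15.8, -0.8, 16.9]
grip_width: 0.117
grasp_force: 64.6
```

>>> apply_moves:
  increments: [34,0,0,0,0,0,0,34,0,0,0,0,0,0,34,0,0,0,0,0,0,34,0,0,2,0,0,0,34,0,0,5.4,0,0,0,34,0,0,5.4,0,0,0,34,5.2,11.1,5.4,0,0,-0.54,34,5.2,11.1,5.4,0,0,-0.54,34,5.2,11.1,5.4,0,0,-0.54,34,5.2,11.1,5.4,0,0,-0.54,34,5.2,11.1,5.4,0,0,-0.54,34,5.2,11.1,5.4,0,0,-0.54,34,5.2,11.1,5.4,0,0,-0.54,34,5.2,11.1,5.4,0,0,-0.54]

```text
time: 30.72
position: [564.2, 364.9, 341.1]
ee_rot: [0.0, 0.723, 0.69, -0.0]
contact_force: [-0.1, -1.4, 0.8]
grip_width: 0.398
grasp_force: 0.0
```

```bash
python3 - <<'E'
from h import *
im,c,st=snap("wrist","w6.png")
print(st["time"],st["position"],yaw(st),st["grip_width"])
E
```

```text
30.725 [564.22608361 364.88229284 341.0713605 ] -2.6786253198224124 0.3975305678124357
```

View pics/w6.png

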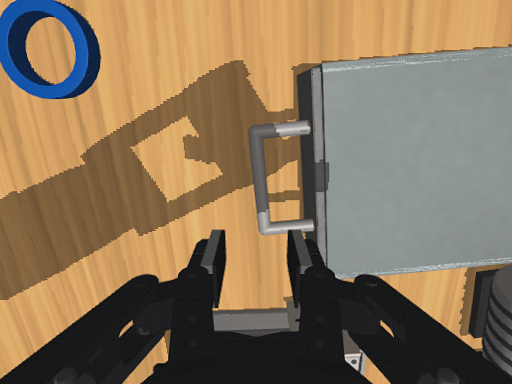

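```bash
python3 - <<'E'
from h import *
st=ctrl.get_state();c=cam("wrist",st)
b=plane(c,[(254.5,133),(265,228)],66)[:,:2]
e=plane(c,[(323,67),(511,46),(330,277),(511,262)],88)[:,:2]
f=plane(c,[(312,69),(324,265)],86)[:,:2]
print(b.round(1),b.mean(0).round(1));print(e.round(1));print("front panel top",f.round(1))
ang=lambda a:np.degrees(np.arctan2(a[1],a[0])).round(2)
print("bar",ang(b[0]-b[1])-90,"left edge",ang(e[1]-e[0]),"right edge",ang(e[3]-e[2]),"front",ang(e[0]-e[2])-90,ang(f[0]-f[1])-90)
E
```

```text
[[565.  413.4]
 [570.4 324.4]] [567.7 368.9]
[[617.2 461.5]
 [755.1 471.6]
 [627.8 282.8]
 [796.2 288.4]]
front panel top [[609.5 460.6]
 [622.4 294.5]]
bar 3.519999999999996 left edge 4.19 right edge 1.92 front 3.3900000000000006 4.409999999999997
```

>>> apply_moves:
  increments: [34,0.14,0.16,0,0,0,1.24,34,0.14,0.16,-3,0,0,1.24,34,0.14,0.16,-3,0,0,1.24,34,0.14,0.16,-4.3,0,0,1.24,34,0.14,0.16,-4.8,0,0,1.24,34,0.14,0.16,-4.8,0,0,1.24,34,0.14,0.16,-4.8,0,0,1.24,5,0.14,0.16,-4.8,0,0,1.24,5,0.14,0.16,-4.8,0,0,1.24,5,0.14,0.16,-4.8,0,0,1.24,5,0.14,0.16,-4.8,0,0,1.24,5,0.14,0.16,-4.8,0,0,1.24]

```text
time: 32.28
position: [567.8, 370.4, 222.8]
ee_rot: [-0.0, 0.685, 0.729, -0.0]
contact_force: [-4.2, -0.6, 5.1]
grip_width: 0.114
grasp_force: 58.5
```

>>> apply_moves:
  increments: [5,-0.5,-0.03,0,0,0,0,5,-1,-0.06,0,0,0,0,5,-2,-0.12,0,0,0,0,5,-3,-0.18,0,0,0,0,5,-4,-0.25,0,0,0,0,5,-5,-0.31,0,0,0,0,5,-5.6,-0.35,0,0,0,0,5,-6.2,-0.38,0,0,0,0,5,-6.6,-0.4,0,0,0,0,5,-6.8,-0.42,0,0,0,0,5,-6.8,-0.42,0,0,0,0,5,-6.8,-0.42,0,0,0,0]

```text
time: 33.78
position: [397.7, 361.0, 222.7]
ee_rot: [-0.001, 0.685, 0.729, 0.002]
contact_force: [-1.5, 4.5, 7.4]
grip_width: 0.115
grasp_force: 60.6
```

>>> apply_moves:
  increments: [5,-0.2,-0.01,0,0,0,0,5,-0.4,-0.02,0,0,0,0,5,-0.6,-0.04,0,0,0,0,5,-0.8,-0.05,0,0,0,0,5,-1.0,-0.06,0,0,0,0,5,-1.0,-0.06,0,0,0,0,5,-1.0,-0.06,0,0,0,0]

```text
time: 34.65
position: [373.0, 359.6, 222.7]
ee_rot: [-0.001, 0.685, 0.729, 0.003]
contact_force: [0.0, 5.6, 6.7]
grip_width: 0.114
grasp_force: 60.5
```

>>> apply_moves:
  increments: [5,-0.1,-0.01,0,0,0,0,5,-0.2,-0.01,0,0,0,0,5,-0.3,-0.02,0,0,0,0,5,-0.3,-0.02,0,0,0,0,5,-0.3,-0.02,0,0,0,0]

```text
time: 35.28
position: [366.8, 359.2, 222.8]
ee_rot: [0.0, 0.685, 0.729, 0.005]
contact_force: [4.3, 5.5, 2.0]
grip_width: 0.116
grasp_force: 60.1
```

>>> apply_moves:
  increments: [5,-0.1,0,0,0,0,0,5,-0.2,-0.01,0,0,0,0,5,-0.2,-0.01,0,0,0,0,5,-0.2,-0.01,0,0,0,0]

```text
time: 35.78
position: [364.9, 358.9, 222.8]
ee_rot: [0.004, 0.684, 0.729, 0.009]
contact_force: [17.4, 5.3, -9.4]
grip_width: 0.11
grasp_force: 59.1
```

The stop is reached (17 N, 203 mm of travel). I let go, rise and look at the drawer.

>>> apply_moves:
  increments: [34,0.1,0,0,0,0,0,34,0.1,0,0,0,0,0,34,0.1,0,0,0,0,0,34,0.1,0,2,0,0,0,34,0.1,0,4,0,0,0,34,0.1,0,8,0,0,0,34,0.1,0,8,0,0,0,34,6,0.3,8,0,0,-18,34,6,0.3,8,0,0,-18,34,6,0.3,8,0,0,-18,34,6,0.3,8,0,0,-18,34,6,0.3,8,0,0,-18,34,6,0.3,8,0,0,-18,34,6,0.3,8,0,0,-18,34,6,0.3,8,0,0,-18,34,6,0.3,8,0,0,-18,34,6,0.3,8,0,0,-18,34,6,0.3,8,0,0,-18]

```text
time: 38.02
position: [510.1, 364.8, 420.5]
ee_rot: [0.0, 0.999, 0.032, -0.001]
contact_force: [0.9, 0.0, 0.2]
grip_width: 0.401
grasp_force: 0.0
```

```bash
python3 - <<'E'
from h import *
im,c,st=snap("wrist","w7.png")
print(st["time"],st["position"],yaw(st),st["grip_width"])
E
```

```text
38.025 [510.05637314 364.80718417 420.49388477] -86.33983396494334 0.4006538877053561
```

View pics/w7.png

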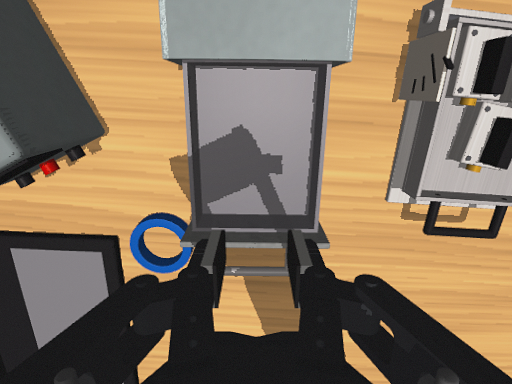

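```bash
python3 - <<'E'
from h import *
st=ctrl.get_state();c=cam("wrist",st)
e=plane(c,[(197,66),(318,67),(311,215),(203,216)],13)[:,:2]
print(e.round(1),e.mean(0).round(1),np.linalg.norm(e-np.roll(e,1,0),axis=1).round(1))
w=plane(c,[(187,64),(329,64),(318,230),(191,230)],58)[:,:2];print("wall outer",w.round(1),w.mean(0).round(1))
p=plane(c,[(184,236),(327,236),(258,270)],86)[:,:2];print(p.round(1))
E
```

```text
[[616.3 445.2]
 [624.4 297.5]
 [428.3 282.5]
 [417.  436.5]] [521.5 365.4] [199.4 148.  196.7 154.4]
wall outer [[614.5 447.2]
 [624.1 294.8]
 [427.2 281.5]
 [417.  444. ]] [520.7 366.9]
[[423.  446.3]
 [433.7 277.3]
 [381.8 355.8]]
```

Drawer floor corners at px (197,66), (318,67), (311,215), (203,216) give a centre of about (521,366.5) and yaw +3.4°. Tape is clear on the left. Back to the tray to pick the units.

>>> apply_moves:
  increments: [34,2,-11.07,0,0,0,-0.73,34,2,-11.07,0,0,0,-0.73,34,2,-11.07,0,0,0,-0.73,34,2,-11.07,0,0,0,-0.73,34,2,-11.07,0,0,0,-0.73,34,2,-11.07,0,0,0,-0.73,34,2,-11.07,0,0,0,-0.73,34,2,-11.07,0,0,0,-0.73,34,2,-11.07,0,0,0,-0.73]

```text
time: 39.2
position: [560.2, 89.3, 420.9]
ee_rot: [-0.0, 1.0, 0.0, -0.0]
contact_force: [-0.9, -0.1, 0.5]
grip_width: 0.397
grasp_force: 0.0
```

```bash
python3 look.py 89; cp pics/last.png pics/w8.png
```

```text
39.2 [560.2  89.3 420.9] -90.0 0.4
([558.3, 92.3, 57.3, 13.4, -6.7], np.float64(0.78), [255.0, 171.0]) d(mm) [-1.9  3. ] units [-0.08  0.12] turn -1.35
([633.1, 56.1, 50.5, 15.1, -0.4], np.float64(0.77), [290.0, 97.0]) d(mm) [ 72.9 -33.2] units [ 2.92 -1.33] turn -0.09
([634.1, 124.9, 52.4, 14.8, -0.2], np.float64(0.95), [222.0, 98.0]) d(mm) [73.9 35.6] units [2.96 1.43] turn -0.05
```

View pics/w8.png

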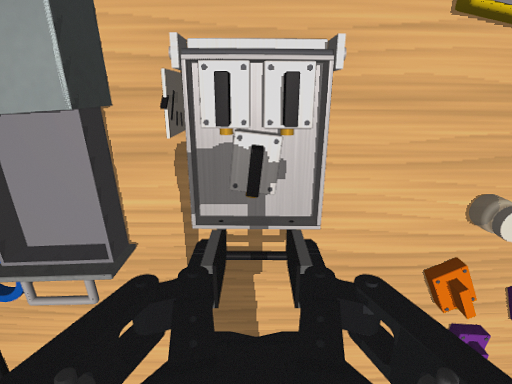

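All three units stand in the tray with fins at px (255,171), (290,97) and (222,98). The middle one is turned by -6.7°. I pick that one first.

>>> apply_moves:
  increments: [40,-0.06,0.07,-3,0,0,-1.35,40,-0.06,0.07,-5.5,0,0,-1.35,40,-0.06,0.07,-6.5,0,0,-1.35,40,-0.06,0.07,-7.35,0,0,-1.35,40,-0.06,0.07,-7.35,0,0,-1.35,40,-0.06,0.07,-7.35,0,0,-1.35,5,-0.06,0.07,-7.35,0,0,-1.35,5,-0.06,0.07,-7.35,0,0,-1.35,5,-0.06,0.07,-7.35,0,0,-1.35,5,-0.06,0.07,-7.35,0,0,-1.35,5,-0.06,0.07,-7.35,0,0,-1.35,5,-0.06,0.07,-6,0,0,-1.35,5,-0.06,0.07,-4,0,0,-1.35,5,-0.06,0.07,-2,0,0,-1.35,5,-0.06,0.07,-2,0,0,-1.35]

```text
time: 41.12
position: [560.5, 89.8, 375.8]
ee_rot: [-0.0, 0.998, -0.059, 0.005]
contact_force: [0.5, -0.3, -2.0]
grip_width: 0.15
grasp_force: 59.4
```

>>> apply_moves:
  increments: [5,0.2,12.52,0,0,0,2.03,5,0.2,12.52,0,0,0,2.03,5,0.2,12.52,0,0,0,2.03,5,0.2,12.52,0,0,0,2.03,5,0.2,12.52,0,0,0,2.03,5,0.2,12.52,0,0,0,2.03,5,0.2,12.52,0,0,0,2.03,5,0.2,12.52,0,0,0,2.03,5,0.2,12.52,-2,0,0,2.03,5,0.2,12.52,-4,0,0,2.03,5,0.2,12.52,-5.2,0,0,2.03,5,0.2,12.52,-5.9,0,0,2.03,5,0.2,12.52,-6.17,0,0,2.03,5,0.2,12.52,-6.17,0,0,2.03,5,0.2,12.52,-6.17,0,0,2.03,30,0.2,12.52,-6.17,0,0,2.03,30,0.2,12.52,-6.17,0,0,2.03,30,0.2,12.52,-6.17,0,0,2.03,30,0.2,12.52,-4,0,0,2.03,30,0.2,12.52,0,0,0,2.03]

```text
time: 43.62
position: [563.2, 402.4, 332.4]
ee_rot: [0.001, 1.0, 0.029, -0.002]
contact_force: [0.2, 0.7, 1.3]
grip_width: 0.353
grasp_force: 0.0
```

>>> apply_moves:
  increments: [40,0,0,2,0,0,0,40,0,0,2,0,0,0,40,-1.6,-1.4,2,0,0,0,40,-1.6,-1.4,2,0,0,0,40,-1.6,-1.4,2,0,0,0,40,-1.6,-1.4,2,0,0,0,40,-1.6,-1.4,2,0,0,0]

```text
time: 44.5
position: [524.8, 368.4, 384.1]
ee_rot: [-0.0, 1.0, 0.029, 0.001]
contact_force: [0.1, -0.3, 0.3]
grip_width: 0.467
grasp_force: 0.0
```

```bash
cat > dl.py <<'E'
from h import *
im,c,st=snap("wrist","last.png");print(st["time"],np.round(st["position"],1),yaw(st),st["grip_width"])
o=np.array([521,366.5]);t=np.radians(3.4);Rm=np.array([[np.cos(t),np.sin(t)],[-np.sin(t),np.cos(t)]])
for f in fins(im,c,67): 
    if f[0][2]<75: print(f,"drawer",(Rm@(np.array(f[0][:2])-o)).round(1))
E
python3 dl.py
```

```text
44.5 [524.8 368.4 384.1] -86.66051226235638 0.4668348897169303
([562.2, 403.7, 53.5, 15.0, 3.3], np.float64(0.78), [225.0, 132.0]) drawer [43.3 34.7]
([626.8, 134.6, 44.9, 13.2, 17.6], np.float64(0.98), [507.0, 87.0]) drawer [  91.9 -237.8]
```

First unit is in the drawer at (43,35). Next is the left rear unit in the tray.

>>> apply_moves:
  increments: [40,0,0,1,0,0,0,40,4.33,-9.8,0,0,0,-0.68,40,4.33,-9.8,0,0,0,-0.68,40,4.33,-9.8,0,0,0,-0.68,40,4.33,-9.8,0,0,0,-0.68,40,4.33,-9.8,0,0,0,-0.68,40,4.33,-9.8,0,0,0,-0.68,40,4.33,-9.8,0,0,0,-0.68,40,4.33,-9.8,0,0,0,-0.68,40,4.33,-9.8,0,0,0,-0.68]

```text
time: 45.8
position: [631.8, 124.2, 383.7]
ee_rot: [-0.0, 1.0, 0.0, 0.0]
contact_force: [0.3, 0.0, -0.2]
grip_width: 0.469
grasp_force: 0.0
```

```bash
python3 look.py 89
```

```text
45.8 [631.8 124.2 383.7] -90.0 0.47
([635.6, 57.7, 55.8, 18.7, -0.2], np.float64(0.93), [327.0, 175.0]) d(mm) [  3.8 -66.5] units [ 0.15 -2.66] turn -0.05
([635.5, 125.9, 57.7, 13.2, -0.4], np.float64(0.77), [256.0, 175.0]) d(mm) [3.7 1.7] units [0.15 0.07] turn -0.09
```

>>> apply_moves:
  increments: [32,0.08,0.03,-2,0,0,0,32,0.08,0.03,-4,0,0,0,32,0.08,0.03,-5,0,0,0,32,0.08,0.03,-5.85,0,0,0,32,0.08,0.03,-5.85,0,0,0,32,0.08,0.03,-5.85,0,0,0,5,0.08,0.03,-5.85,0,0,0,5,0.08,0.03,-5.85,0,0,0,5,0.08,0.03,-5.85,0,0,0,5,0.08,0.03,-5.85,0,0,0,5,0.08,0.03,-5.85,0,0,0,5,0.08,0.03,-4.5,0,0,0,5,0.08,0.03,-2.5,0,0,0,5,0.08,0.03,-0.5,0,0,0,5,0.08,0.03,-0.5,0,0,0,5,0.08,0.03,-0.5,0,0,0]

```text
time: 47.85
position: [633.6, 123.4, 369.6]
ee_rot: [0.0, 1.0, -0.001, -0.001]
contact_force: [-0.8, 0.5, -0.4]
grip_width: 0.15
grasp_force: 58.7
```

>>> apply_moves:
  increments: [5,-2.71,8.38,0,0,0,0.68,5,-2.71,8.38,0,0,0,0.68,5,-2.71,8.38,0,0,0,0.68,5,-2.71,8.38,0,0,0,0.68,5,-2.71,8.38,0,0,0,0.68,5,-2.71,8.38,0,0,0,0.68,5,-2.71,8.38,-2,0,0,0.68,5,-2.71,8.38,-4,0,0,0.68,5,-2.71,8.38,-5.2,0,0,0.68,5,-2.71,8.38,-5.9,0,0,0.68,5,-2.71,8.38,-6.17,0,0,0.68,5,-2.71,8.38,-6.17,0,0,0.68,5,-2.71,8.38,-6.17,0,0,0.68,30,-2.71,8.38,-6.17,0,0,0.68,30,-2.71,8.38,-6.17,0,0,0.68,30,-2.71,8.38,-6.17,0,0,0.68,30,-2.71,8.38,-4,0,0,0.68,30,-2.71,8.38,-2,0,0,0.68,30,-2.71,8.38,0,0,0,0.68,30,-2.71,8.38,0,0,0,0.68]

```text
time: 50.35
position: [568.2, 334.0, 378.3]
ee_rot: [-0.003, 1.0, 0.029, 0.006]
contact_force: [-0.0, 0.4, 0.3]
grip_width: 0.351
grasp_force: 0.0
```

```bash
python3 dl.py
```

```text
50.35 [568.2 334.  378.3] -86.65400822973422 0.3513003305322604
([567.9, 334.9, 57.2, 12.6, 3.3], np.float64(0.88), [258.0, 178.0]) drawer [ 44.9 -34.3]
([566.0, 402.6, 57.1, 18.4, 3.5], np.float64(0.78), [191.0, 176.0]) drawer [47.1 33.4]
```

>>> apply_moves:
  increments: [32,2.72,-11.13,0.5,0,0,-0.68,32,2.72,-11.13,0.5,0,0,-0.68,32,2.72,-11.13,0.5,0,0,-0.68,32,2.72,-11.13,0.5,0,0,-0.68,32,2.72,-11.13,0.5,0,0,-0.68,32,2.72,-11.13,0.5,0,0,-0.68,32,2.72,-11.13,0.5,0,0,-0.68,32,2.72,-11.13,0.5,0,0,-0.68,32,2.72,-11.13,0.5,0,0,-0.68,32,2.72,-11.13,0.5,0,0,-0.68]

```text
time: 51.65
position: [634.3, 55.7, 383.5]
ee_rot: [-0.0, 1.0, 0.0, 0.0]
contact_force: [0.9, -0.6, -0.1]
grip_width: 0.374
grasp_force: 0.0
```

```bash
python3 look.py 89
```

```text
51.65 [634.3  55.7 383.5] -90.0 0.37
([582.2, 304.7, 57.2, 35.1, 2.5], np.float64(0.83), [19.0, 226.0]) d(mm) [-52.1 249. ] units [-2.08  9.96] turn 0.5
([635.6, 54.7, 56.9, 12.9, -0.0], np.float64(0.75), [258.0, 178.0]) d(mm) [ 1.3 -1. ] units [ 0.05 -0.04] turn -0.0
```

>>> apply_moves:
  increments: [32,0,-0.06,-2,0,0,0,32,0,-0.06,-4,0,0,0,32,0,-0.06,-5,0,0,0,32,0,-0.06,-5.85,0,0,0,32,0,-0.06,-5.85,0,0,0,32,0,-0.06,-5.85,0,0,0,5,0,-0.06,-5.85,0,0,0,5,0,-0.06,-5.85,0,0,0,5,0,-0.06,-5.85,0,0,0,5,0,-0.06,-5.85,0,0,0,5,0,-0.06,-5.85,0,0,0,5,0,-0.06,-4.5,0,0,0,5,0,-0.06,-2.5,0,0,0,5,0,-0.06,-0.5,0,0,0,5,0,-0.06,-0.5,0,0,0,5,0,-0.06,-0.5,0,0,0]

```text
time: 53.7
position: [633.8, 53.3, 369.4]
ee_rot: [0.0, 1.0, -0.001, -0.001]
contact_force: [-0.3, -0.1, -2.3]
grip_width: 0.15
grasp_force: 58.8
```

>>> apply_moves:
  increments: [5,-6.32,12.37,0,0,0,0.68,5,-6.32,12.37,0,0,0,0.68,5,-6.32,12.37,0,0,0,0.68,5,-6.32,12.37,0,0,0,0.68,5,-6.32,12.37,0,0,0,0.68,5,-6.32,12.37,0,0,0,0.68,5,-6.32,12.37,0,0,0,0.68,5,-6.32,12.37,0,0,0,0.68,5,-6.32,12.37,0,0,0,0.68]

```text
time: 54.82
position: [476.9, 361.3, 369.7]
ee_rot: [0.001, 1.0, 0.028, -0.001]
contact_force: [-0.5, -0.3, -2.6]
grip_width: 0.147
grasp_force: 59.1
```

>>> apply_moves:
  increments: [5,0,0,-2,0,0,0,5,0,0,-4,0,0,0,5,0,0,-5.2,0,0,0,5,0,0,-5.9,0,0,0,5,0,0,-6.17,0,0,0,5,0,0,-6.17,0,0,0,5,0,0,-6.17,0,0,0,30,0,0,-6.17,0,0,0,30,0,0,-6.17,0,0,0,30,0,0,-6.17,0,0,0,30,0,0,-4,0,0,0,30,0,0,-2,0,0,0,30,0,0,0,0,0,0,30,0,0,2,0,0,0,30,0,0,2,0,0,0,30,0,0,2,0,0,0]

```text
time: 56.82
position: [476.2, 362.5, 420.7]
ee_rot: [0.0, 1.0, 0.029, -0.0]
contact_force: [-0.2, -0.3, -0.6]
grip_width: 0.351
grasp_force: 0.0
```

```bash
python3 dl.py; cp pics/last.png pics/w9.png
```

```text
56.825 [476.2 362.5 420.7] -86.66388774607094 0.35077486033410943
([421.6, 420.8, 66.3, 15.7, -86.6], np.float64(0.09), [207.0, 208.0]) drawer [-96.   60.1]
```

View pics/w9.png

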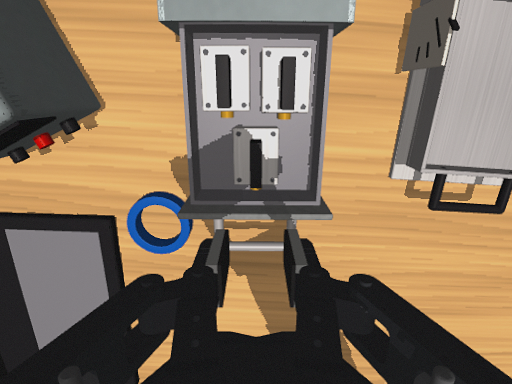

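All three units stand in the drawer, fins at px (223,82), (288,83) and (256,163), let go. I regrip the drawer handle to close it.

>>> apply_moves:
  increments: [34,-4.45,-0.16,0,0,0,18,34,-4.45,-0.16,0,0,0,18,34,-4.45,-0.16,0,0,0,18,34,-4.45,-0.16,0,0,0,18,34,-4.45,-0.16,0,0,0,18,34,-4.45,-0.16,0,0,0,18,34,-4.45,-0.16,0,0,0,18,34,-4.45,-0.16,0,0,0,18,34,-4.45,-0.16,0,0,0,18,34,-4.45,-0.16,0,0,0,18,34,-4.45,-0.16,-3.2,0,0,18,34,-4.45,-0.16,-3.2,0,0,18,34,-4.45,-0.16,-3.2,0,0,18]

```text
time: 58.5
position: [364.4, 358.0, 338.8]
ee_rot: [-0.0, 0.686, 0.727, -0.003]
contact_force: [0.4, -0.9, -0.7]
grip_width: 0.401
grasp_force: 0.0
```

```bash
python3 - <<'E'
from h import *
im,c,st=snap("wrist","w10.png")
print(st["time"],st["position"],yaw(st),st["grip_width"])
hsv=cv2.cvtColor(im,cv2.COLOR_BGR2HSV)
print([(r,[ (int(x),int(hsv[r,x,1]),int(hsv[r,x,2])) for x in range(236,280,3)]) for r in (160,200)])
E
```

```text
58.5 [364.44058594 358.01307768 338.82634121] 3.302038570917766 0.40058281315499794
[(160, [(236, 130, 135), (239, 134, 126), (242, 128, 128), (245, 128, 126), (248, 130, 133), (251, 131, 130), (254, 130, 131), (257, 133, 130), (260, 6, 83), (263, 13, 101), (266, 11, 111), (269, 10, 104), (272, 21, 87), (275, 131, 125), (278, 132, 131)]), (200, [(236, 132, 228), (239, 132, 220), (242, 133, 218), (245, 135, 215), (248, 133, 222), (251, 130, 223), (254, 134, 224), (257, 135, 127), (260, 8, 90), (263, 13, 101), (266, 12, 109), (269, 13, 100), (272, 101, 109), (275, 133, 123), (278, 130, 135)])]
```

View pics/w10.png

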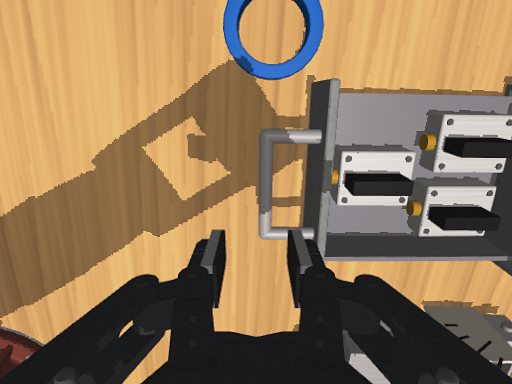

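The bar is at px x 259-272, about 8 mm to +x of the tool. I grip it there and pull briefly to the stop again, to be sure of step 4, then push it shut.

>>> apply_moves:
  increments: [34,0.32,0.04,-3,0,0,0,34,0.32,0.04,-3,0,0,0,34,0.32,0.04,-4.3,0,0,0,34,0.32,0.04,-4.8,0,0,0,34,0.32,0.04,-4.8,0,0,0,34,0.32,0.04,-4.8,0,0,0,5,0.32,0.04,-4.8,0,0,0,5,0.32,0.04,-4.8,0,0,0,5,0.32,0.04,-4.8,0,0,0,5,0.32,0.04,-4.8,0,0,0,5,0.32,0.04,-4.8,0,0,0,5,0.22,0.03,-4.8,0,0,0,5,0.14,0.03,-4.8,0,0,0,5,0.14,0.03,-4.8,0,0,0,5,0.14,0.03,-4.8,0,0,0]

```text
time: 60.42
position: [369.6, 359.8, 222.4]
ee_rot: [0.001, 0.686, 0.727, 0.002]
contact_force: [1.0, -1.1, 6.4]
grip_width: 0.112
grasp_force: 59.0
```

>>> apply_moves:
  increments: [5,-0.1,0,0,0,0,0,5,-0.2,-0.01,0,0,0,0,5,-0.3,-0.02,0,0,0,0,5,-0.3,-0.02,0,0,0,0,5,-0.3,-0.02,0,0,0,0]

```text
time: 61.05
position: [365.4, 359.3, 222.5]
ee_rot: [0.004, 0.686, 0.728, 0.007]
contact_force: [15.1, -1.7, -5.1]
grip_width: 0.117
grasp_force: 58.6
```

The stop is confirmed at the same place with 15 N. Pushing shut smoothly.

>>> apply_moves:
  increments: [5,0.2,0.01,0,0,0,0,5,0.4,0.02,0,0,0,0,5,0.75,0.04,0,0,0,0,5,1.2,0.07,0,0,0,0,5,1.7,0.1,0,0,0,0,5,2.25,0.13,0,0,0,0,5,2.8,0.17,0,0,0,0,5,3.35,0.2,0,0,0,0,5,3.9,0.23,0,0,0,0,5,4.45,0.26,0,0,0,0,5,5.0,0.3,0,0,0,0,5,5.55,0.33,0,0,0,0,5,6.1,0.36,0,0,0,0,5,6.6,0.39,0,0,0,0,5,7.05,0.42,0,0,0,0,5,7.4,0.44,0,0,0,0,5,7.65,0.45,0,0,0,0,5,7.8,0.46,0,0,0,0,5,7.9,0.47,0,0,0,0,5,7.9,0.47,0,0,0,0]

```text
time: 63.55
position: [559.2, 370.0, 222.4]
ee_rot: [0.001, 0.686, 0.727, -0.0]
contact_force: [-0.9, -4.0, 8.5]
grip_width: 0.115
grasp_force: 60.1
```

>>> apply_moves:
  increments: [5,0.1,0.01,0,0,0,0,5,0.2,0.01,0,0,0,0,5,0.3,0.02,0,0,0,0,5,0.4,0.02,0,0,0,0,5,0.4,0.02,0,0,0,0,5,0.4,0.02,0,0,0,0]

```text
time: 64.3
position: [568.2, 370.6, 222.4]
ee_rot: [-0.0, 0.686, 0.727, -0.002]
contact_force: [-4.3, -5.0, 10.6]
grip_width: 0.119
grasp_force: 60.5
```

>>> apply_moves:
  increments: [5,0.1,0.01,0,0,0,0,5,0.2,0.01,0,0,0,0,5,0.2,0.01,0,0,0,0,5,0.2,0.01,0,0,0,0]

```text
time: 64.8
position: [570.1, 371.0, 222.3]
ee_rot: [-0.004, 0.686, 0.727, -0.007]
contact_force: [-15.8, -5.9, 19.7]
grip_width: 0.116
grasp_force: 61.4
```

Shut against the stop (-16 N). I release, rise and check.

>>> apply_moves:
  increments: [34,-0.05,0,0,0,0,0,34,-0.05,0,0,0,0,0,34,-0.05,0,0,0,0,0,34,-0.05,0,0,0,0,0,34,-0.05,0,2,0,0,0,34,-0.05,0,4,0,0,0,34,-0.05,0,6,0,0,0,34,-3,-2,8,0,0,0,34,-3,-2,8,0,0,0,34,-3,-2,8,0,0,0,34,-3,-2,8,0,0,0,34,-3,-2,8,0,0,0]

```text
time: 66.3
position: [499.2, 321.5, 419.7]
ee_rot: [-0.0, 0.686, 0.727, -0.001]
contact_force: [-0.5, 0.2, -0.1]
grip_width: 0.404
grasp_force: 0.0
```

```bash
python3 - <<'E'
from h import *
a,_,st=snap("top");b,_,_=snap("scene");w,_,_=snap("wrist")
print(st["time"],st["position"],st["contact_force"])
cv2.imwrite("pics/final.png",np.hstack([cv2.resize(b[:,200:],(400,492)),cv2.resize(w,(400,300)) if 0 else cv2.resize(w,(400,492))]))
E
```

```text
66.3 [499.1821296  321.52547295 419.72665357] [-0.49802126  0.18589211 -0.0929732 ]
```

View pics/final.png

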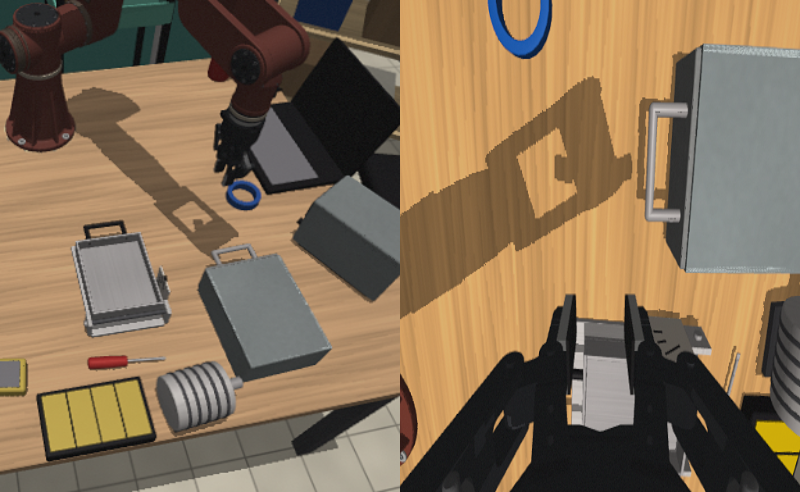

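The tray is empty and level, the drawer is shut, with its handle at (235,253) in the left pane, and the robot is clear. Handing in.

```bash
python3 -c "
from workcell import ctrl
print(ctrl.finish_job())"
```

```text
the job is handed in; nothing more can be done
None
```

I handed the job in at 66 s of robot time: all three inclinometer units on the bench were loaded into the tray, held at about 30° for over 2 s, lowered level, moved upright into the drawer, and the drawer was pushed shut; the hand-in returned no verdict, so I don't have the judged result.

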